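# Shut the ball drawer and hold the mixing ball over the tin

### The arm

A 7-joint arm with a two-finger parallel gripper is mounted at the origin on the work surface. World frame = base frame: x ahead of the robot, y to its left, z up, the work surface at z = 0. Lengths are in m, angles in rad, forces in N, time in s.
With the tool pointing down it reaches from about 0.425 to 1.025 m from the base axis. Payload 9.4 kg.
Tool frame: the origin (TCP) lies at the very end of the fingers, on their centre line; the grasp point (between the pads) lies 19 mm behind it; z points along the fingers, x is the direction in which the jaws open and shut, and the axes are right-handed (so a half turn about z gives the same grasp; the last joint's range is limited). The gripper opens to 85 mm and grips with 20 to 120 N. Pads are 22 mm wide; open, the fingers measure 114 mm over their backs; the gripper's body (76 mm by 85 mm) begins 54 mm behind the grasp point. The pads swing forward as they close: fully open they stand 13 mm farther back than shut.
Start: joints at [1.089, 0.599, -0.003, 1.599, 0.002, 0.943, -0.08], TCP at [0.286, -0.666, 0.231] pointing down, gripper open.
Joint ranges: [-2.57, 2.57], [-0.35, 1.97], [-1.29, 1.29], [0.11, 2.56], [-1.05, 4.19], [0.11, 1.86], [-2.63, 2.63]. Speed limits (rad/s): [2.22, 2.22, 3.01, 3.01, 3.14, 3.14, 3.14].

### API

Orientations are given as a unit quaternion [w, x, y, z].
In Python, from station import get_state, get_image, camera_model, hand_in gives the robot as it stands. The module is installed in compiled form; this text tells all that it offers.
- The arm moves only by the shell command python3 -m pendant 'ROWS' [OPENING]. ROWS is JSON, a list of rows, each an object with "translation": the shift along the tool's x, y, z in mm, a list of three; "rot": the turn, a rotation vector about the tool's x, y, z in rad, a list of three. In form: [{"translation": [x, y, z], "rot": [wx, wy, wz]}, ...]. A call has 1 to 20 rows; each row is the pose to reach, as a shift and turn from the pose commanded when the call began, along the tool's axes at that moment; what a row does not reach only later rows make up. A row lasts 1/12 s, in which the tool goes at most 41.7 mm and 7.16 degrees, less where a joint would pass 70% of its speed; a pose out of reach is approached as far as the arm can. A call with a gripper value outside its range is refused whole. OPENING is the gripper's target within -1 to 1 (fully open at 1, half-way at 0, shut at -1), set as the call begins (- or left out, the last holds). The fingers move at their own pace and stop on an object; the grip force is fixed at half the most. Time passes only in rows, so rows that repeat a pose let the fingers close. It gives the time, the measured TCP pose, the force and the opening at its end, in the units of the state.
- get_state(): the state, without advancing time (a new reading comes with each control period).
- get_image(name): name is "side" or "top"; returns (picture, depth): 420x560x3 uint8, red, green, blue; 420x560 float32, m along the optical axis (not along the pixel's ray), 0 where there is no reading.
- camera_model(name): a dict with "fx", "fy", "cx", "cy" (pixels), "view" (4x4, takes a point from world to camera coordinates). Camera axes: x right, y down, z forward; pixel columns grow to the right and rows downward; lengths in m; the calibration is good to about 2 mm. A picture is of the moment at which its call begins. camera_model takes no time and is no camera call.
- hand_in(): hands the job in, once; it reports no verdict.
The state is a dict: "time": time; "joint_pos": joint angles; "joint_velocities": joint speeds; "tau": joint torques, N m; "tool_pos": TCP position; "eef_rot": TCP orientation; "wrist_force": force on the tool from outside, world axes, zero at the start; "torque": the same for the moment, N m; "grip_width": opening from 0.0 (shut) to 1.0 (fully open).
Only numpy, scipy, OpenCV 4.12 (cv2) and the standard library are available. Lean on these libraries where they do the work, as an engineer would, in place of code of your own. Each camera call takes 0.05 s, during which the arm holds its last target. There are 200 camera calls.

### The job

A steel mixing ball has just been taken from the drawer unit and laid in a pocket of the wooden tray. First push the open drawer fully shut; then pick the tray up by its fin and carry it upright, so that the ball stays in its pocket, over to the tall open tin, and finish while holding it there, level and still, the ball right over the tin's mouth and the tray a few centimetres above the rim, touching nothing but the gripper, ready for me to tip the ball in. Do not put it down or let go, and leave the tin and everything else on the table where they are.

Things in the scene. Friction and masses are not known exactly. Their poses are not given: they have to be found in the camera images.
- cab_drawer0 (a joint): the top drawer of the wooden two-drawer unit (unit 200 deep, 200 wide, 120 high, stands fixed on the table): how far it is open in m; 0 is shut (against a stop), starts 0.055 to 0.09. It slides easily (about 1 to 2 N) and stays where it is left (unit sizes in mm)
- cab_drawer0_handle (a point): grip point of the steel bar handle of the top drawer; the bar is horizontal, lies along this frame's y axis, and stands about 35 mm in front of the drawer front. The frame's x axis points into the unit: moving the handle along +x shuts the drawer. It moves with the drawer; sizes in mm
- tray: dark wooden tray, a board 170 (x) x 90 (y) x 12 thick, 0.18 to 0.35 kg, with a round pocket 40 in diameter and 4 deep near each end (centres at x = +52 and -52, y = 0) and an upright grip fin in the middle, 44 long (x) x 16 thick (y), its top 72 above the underside. Origin at the centre of the underside, z up; sizes in mm
- tray_grip (a point): point on the tray's fin, on the tray's centre, 55 above its underside, where the fin is to be gripped across its 16 mm thickness (the tray's y axis); sizes in mm
- tray_pocket (a point): centre of the floor of the pocket holding the ball, 8 above the tray's underside, at the tray's x = +52; sizes in mm
- ball_center (a point): centre of the loose steel ball, 20 in diameter, 33 g, free to roll in that pocket; the other pocket is empty; sizes in mm
- tin: open-topped tall plain metal tin (cup, a little narrower at the foot), rim radius 46, 100 high, wall 3, 0.35 kg, loose on the table; origin at the centre of its underside; sizes in mm
- tin_rim (a point): centre of the tin's mouth, 100 above the table; sizes in mm
- bowl: low white ceramic bowl, rim radius 50, 45 high, origin at its underside; a bystander that changes places with the tin (sizes in mm)
- brush: paintbrush about 200 long lying flat; bystander (sizes in mm)
- knife: palette knife about 220 long lying flat; bystander (sizes in mm)
- solvent: closed brown glass bottle, radius 34, 170 high, origin at its underside; bystander (sizes in mm)
- jar: closed glass jar, radius 35, 85 high, origin at its underside; bystander (sizes in mm)
- eraser: rubber eraser block 55 x 30 x 18 lying flat; bystander (sizes in mm)
Mind the look-alikes: they are no part of the job. Leave any turquoise look-alike of the tray alone. Leave any blue look-alike of the tin alone.

How it is judged:
By the outcome, as a careful person would: the job done as asked, in the order asked, and still so for the second after the job is handed in, while the arm keeps its last pose, push and grip.
It also fails if it takes over 69 s, if anything falls off the work surface, if the arm or the gripper's body presses on something with over 40 N, if the wrist force passes 120 N, or if a joint passes its speed limit or range.

## Working session

There is one attempt and no reset: what is moved stays moved. The work goes in short steps, Python scripts to look and compute and a shell command to move; the robot and the scene stay as the last step left them, time stands still between calls to the robot, and variables do not carry over. Pictures are saved under pics/ and viewed, about 8 in all and at most 12, crops included, and the job is handed in when it is done.

```bash
mkdir -p pics
cat > h.py <<'E'
import numpy as np,cv2
from station import *
from scipy.spatial.transform import Rotation as R
def snap(n,f):
    im,d=get_image(n); cv2.imwrite(f'pics/{f}.png',im[:,:,::-1]); np.save(f'pics/{f}.npy',d); return im,d
def world(n,d):
    m=camera_model(n); V=np.linalg.inv(m['view'])
    v,u=np.mgrid[:d.shape[0],:d.shape[1]]
    P=np.stack([(u-m['cx'])/m['fx']*d,(v-m['cy'])/m['fy']*d,d],-1)
    return P@V[:3,:3].T+V[:3,3]
def ray(n,u,v,z):
    m=camera_model(n); V=np.linalg.inv(m['view'])
    r=V[:3,:3]@[(u-m['cx'])/m['fx'],(v-m['cy'])/m['fy'],1]; o=V[:3,3]
    return o+r*(z-o[2])/r[2]
def rot():
    q=get_state()['eef_rot']; return R.from_quat([q[1],q[2],q[3],q[0]])
E
python3 - <<'E'
from h import *
s=get_state(); print({k:np.round(v,3) for k,v in s.items()}); print(rot().as_matrix().round(3))
for n in('top','side'):
    snap(n,n+'0'); m=camera_model(n); print(n,np.linalg.inv(m['view']).round(2),m['fx'])
E
```

```text
{'time': np.float64(0.0), 'joint_pos': array([ 1.089,  0.6  , -0.003,  1.6  ,  0.002,  0.943, -0.08 ]), 'joint_velocities': array([-0.,  0., -0., -0., -0.,  0., -0.]), 'tau': array([-0.0000e+00, -7.7645e+01,  1.5650e+00, -2.5801e+01,  1.2000e-02,
        9.0000e-03,  0.0000e+00]), 'tool_pos': array([ 0.285, -0.666,  0.23 ]), 'eef_rot': array([-0.   ,  0.835, -0.551, -0.001]), 'wrist_force': array([-0.44 , -0.673,  0.229]), 'torque': array([ 0.029, -0.006,  0.03 ]), 'grip_width': np.float64(1.003)}
[[ 0.394 -0.919 -0.001]
 [-0.919 -0.394  0.001]
 [-0.002  0.    -1.   ]]
top [[ 0.02 -0.99  0.1   0.4 ]
 [-1.   -0.02 -0.   -0.04]
 [ 0.   -0.1  -0.99  1.19]
 [ 0.    0.    0.    1.  ]] 489.5009357291435
side [[-0.98 -0.12  0.18  0.33]
 [-0.21  0.51 -0.83  0.89]
 [ 0.   -0.85 -0.52  0.67]
 [ 0.    0.    0.    1.  ]] 467.17535941524113
```

View pics/top0.png

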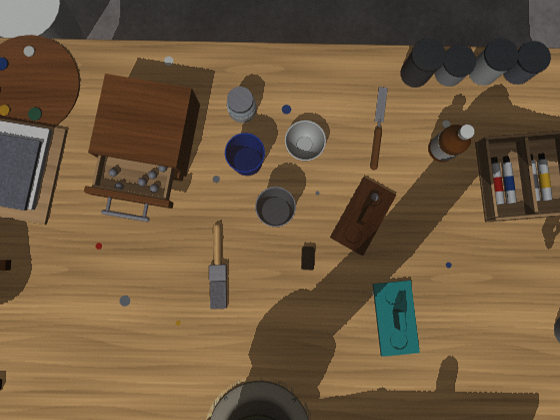

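View pics/side0.png

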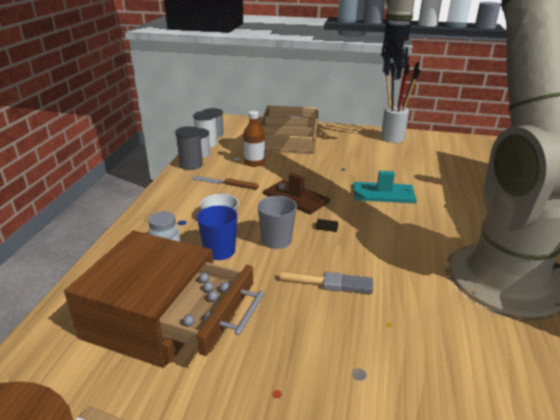

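Top view: drawer unit at (145,125) with its handle bar at (125,215). The brown tray is at (364,215), with the ball near its (374,198) end. The grey tin is at (275,207), next to the blue look-alike at (245,155).

Run:
```python
from h import *
im=cv2.imread('pics/top0.png'); d=np.load('pics/top0.npy'); P=world('top',d)
# tray board: depth heights in the region
def reg(u0,v0,u1,v1):
    m=np.zeros(d.shape,bool); m[v0:v1,u0:u1]=1; return m
Z=P[...,2]
t=reg(325,170,402,260)
b=t&(Z>.0085)&(Z<.017); r=cv2.minAreaRect(np.argwhere(t&(Z>.006))[:,::-1].astype(np.float32)); print('tray rect px',r)
pts=P[b][:,:2].astype(np.float32); rr=cv2.minAreaRect(pts*1000); print('board',rr,cv2.boxPoints(rr).round())
f=t&(Z>.055); print('fin top',f.sum(),P[f].mean(0),cv2.minAreaRect(P[f][:,:2].astype(np.float32)*1000))
# tin rim
for nm,box,zz in(('tin',(250,180,302,235),.1),('blue',(220,128,270,180),.1)):
    k=reg(*box)&(Z>zz-.006)&(Z<zz+.006); c,rad=cv2.minEnclosingCircle(P[k][:,:2].astype(np.float32)*1000); print(nm,k.sum(),c,rad)
# cabinet top and handle
k=reg(80,70,210,180)&(Z>.112)&(Z<.128); rr=cv2.minAreaRect(P[k][:,:2].astype(np.float32)*1000); print('cab',rr,cv2.boxPoints(rr).round(),Z[k].mean())
k=reg(95,203,160,225)&(Z>.04)
np.set_printoptions(linewidth=200)
print((Z[195:225:2,78:180:5]*1000).round().astype(int))
for n,box in(('topT',(320,165,410,265)),):
    u0,v0,u1,v1=box; cv2.imwrite('pics/trayh.png',np.hstack([cv2.resize(im[165:265,320:410],None,fx=4.5,fy=4.5,interpolation=2),cv2.resize(im[190:230,80:170],None,fx=4.3,fy=11.25)]))
for nm,(x,y,z) in dict(rob=(0,0,0)).items(): pass
```

```text
tray rect px ((360.2645263671875, 215.95025634765625), (68.73409271240234, 86.24028778076172), 1.0416266918182373)
board ((511.75921630859375, -240.2852325439453), (90.34856414794922, 170.37667846679688), 61.409934997558594) [[ 415. -239.]
 [ 565. -321.]
 [ 608. -241.]
 [ 459. -160.]]
fin top 174 [ 0.49287635 -0.20396947  0.26297647] ((456.76806640625, -151.30902099609375), (32.409881591796875, 253.19818115234375), 31.6217098236084)
tin 188 (520.7548828125, -26.91489601135254) 45.6786003112793
blue 182 (643.3118896484375, 45.79871368408203) 46.0776481628418
cab ((708.871826171875, 280.4620666503906), (202.57974243164062, 186.5650634765625), 81.40768432617188) [[602. 194.]
 [786. 166.]
 [816. 367.]
 [632. 395.]] 0.1185377833265557
[[   2   -1    2   65   97  102  102  106  105  107  109  110  103   96   93   70   70   65   79    0   -5]
 [   4    0   -3   -3   -2    2   89  102  107  106  110  108  107  101  103   96   95   93   73   -1   -3]
 [   1   -4    4    2    0   -2   89   -1   81  105  106  104  106  106  104  107  107   97   70    1    3]
 [   0    1    1   -1   -2    1   93
[... 560 characters left out ...]
   -1   -5   86   -3    0   -2   -1   -2   -2   -4]
 [  -2    1    1   -3   -2   93   91   91   92   90    1   -1   -1   94   -2    1   -1   -3   -2   -3    2]
 [  -4   -1   -4   -2   -7   -3   86   87   92   90   90   89   -3   90   -3   -2   -1   -1   -1   -2    0]
 [  -3   -5   -5    2   -3   -1   -1   -3    1   91   96   89   90   93   -1   -3    1   -1    2   -3    2]
 [   0   -3   -1    1    2   -3    1   -5    0   -1   -7   90   88   95   89   -7   -3   -1   -5   -1    1]
 [   0    0   -3    0   -3   -3   -1    1   -3    1    1   -1   -1   83   89   -4    3    0   -3   -2   -1]
 [  -5   -5 1193   -4    0    1    1    1   -2   -1    3   -2   -4   -2    0    1   -3    1   -3    0    0]]
```

View pics/trayh.png

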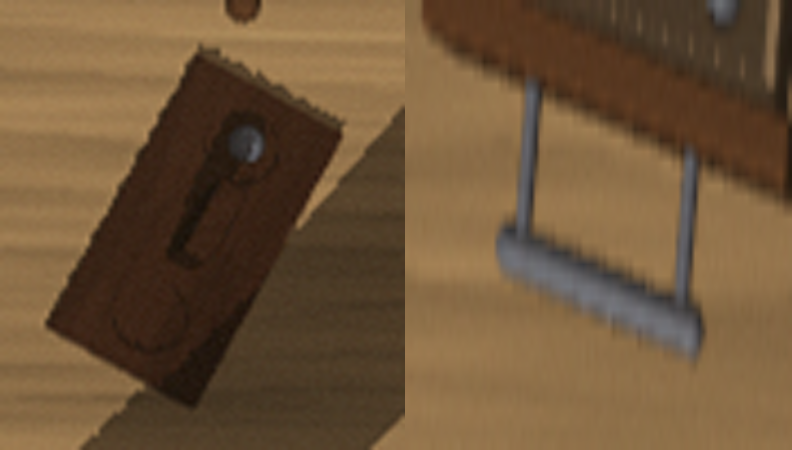

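The ball sits in the far (upper) pocket, at crop (247,145). Below it are the fin and the empty pocket, and the handle bar spans crop x 505–695. The tin radius (45.7) and board size (90×170) match what was given. Next I refine the handle and fin positions and work out the first move.

Run:
```python
from h import *
d=np.load('pics/top0.npy'); P=world('top',d); Z=P[...,2]
m=np.zeros(d.shape,bool); m[170:260,325:402]=1
f=m&(Z>.06)&(Z<.085); print('fin',f.sum(),P[f].mean(0),cv2.minAreaRect(P[f][:,:2].astype(np.float32)*1000))
a,b=ray('top',103,213,.088),ray('top',148,218,.088); print('bar rough',a,b)
m[:]=0; m[210:226,98:152]=1; k=m&(Z>.08)&(Z<.1); r=cv2.minAreaRect(P[k][:,:2].astype(np.float32)*1000); print('bar',r,np.median(Z[k]))
m[:]=0; m[60:185,80:215]=1; k=m&(Z>.11)&(Z<.13); q=P[k][:,:2]; ex=np.array([.989,-.148]); s=q@ex; print('unit x range',np.percentile(s,[.5,1,2,98,99,99.5]), 'handle s',np.array(r[0])/1000@ex)
ball=[(320+247/4.5,165+145/4.5)]; print('ball',ray('top',*ball[0],.018))
h=np.array(r[0])/1000
T=np.array([*(h-.06*ex),.2]); s=get_state(); M=rot()
print('target',T,'tool shift mm',M.inv().apply(T-s['tool_pos'])*1000)
```

```text
fin 139 [ 0.511332   -0.23930866  0.06971323] ((511.9482421875, -240.00030517578125), (16.13323974609375, 43.98189163208008), 61.024085998535156)
bar rough [0.50038662 0.36232956 0.088     ] [0.49097615 0.25995765 0.088     ]
bar ((496.8026123046875, 312.2151184082031), (107.43836975097656, 25.254533767700195), 89.62147521972656) 0.0911507300305372
unit x range [0.5673082  0.56795545 0.56957744 0.74846124 0.75024804 0.75143447] handle s 0.44512994604492184
ball [ 0.55734554 -0.26753621  0.018     ]
target [0.43746261 0.32109512 0.2       ] tool shift mm [-847.38178592 -528.59454999   31.63345535]
```

```bash
r='{"translation":[-298,-361,-20],"rot":[0,0,0]}'
python3 -m pendant '[{"translation":[-298,-361,-20],"rot":[0,0,0]},{"translation":[-298,-361,-20],"rot":[0,0,0]},{"translation":[-298,-361,-20],"rot":[0,0,0]},{"translation":[-298,-361,-20],"rot":[0,0,0]},{"translation":[-298,-361,-20],"rot":[0,0,0]},{"translation":[-298,-361,-20],"rot":[0,0,0]},{"translation":[-298,-361,-20],"rot":[0,0,0]},{"translation":[-298,-361,-20],"rot":[0,0,0]},{"translation":[-298,-361,-20],"rot":[0,0,0]},{"translation":[-298,-361,-20],"rot":[0,0,0]},{"translation":[-298,-361,-20],"rot":[0,0,0]},{"translation":[-298,-361,-20],"rot":[0,0,0]},{"translation":[-298,-361,-20],"rot":[0,0,0]}]' -1
python3 -m pendant '[{"translation":[-549,-168,0],"rot":[0,0,0.55]},{"translation":[-549,-168,0],"rot":[0,0,0.55]},{"translation":[-549,-168,0],"rot":[0,0,0.55]},{"translation":[-549,-168,0],"rot":[0,0,0.55]},{"translation":[-549,-168,0],"rot":[0,0,0.55]},{"translation":[-549,-168,0],"rot":[0,0,0.55]},{"translation":[-549,-168,0],"rot":[0,0,0.55]},{"translation":[-549,-168,0],"rot":[0,0,0.55]},{"translation":[-549,-168,0],"rot":[0,0,0.55]},{"translation":[-549,-168,0],"rot":[0,0,0.55]},{"translation":[-549,-168,0],"rot":[0,0,0.55]},{"translation":[-549,-168,0],"rot":[0,0,0.55]},{"translation":[-549,-168,0],"rot":[0,0,0.55]},{"translation":[-549,-168,0],"rot":[0,0,0.55]},{"translation":[-549,-168,0],"rot":[0,0,0.55]},{"translation":[-549,-168,0],"rot":[0,0,0.55]},{"translation":[-549,-168,0],"rot":[0,0,0.55]}]' -1
python3 -c "
from h import *
s=get_state();print(s['tool_pos'],s['wrist_force'],s['joint_pos']);print(rot().as_matrix().round(3))"
```

```text
time: 1.18
tool_pos: [0.502, -0.2461, 0.2512]
eef_rot: [-0.001, 0.837, -0.548, -0.0]
wrist_force: [0.0, -1.3, 0.1]
grip_width: 0.001
time: 2.6
tool_pos: [0.4386, 0.3189, 0.2508]
eef_rot: [-0.001, -0.654, 0.757, -0.0]
wrist_force: [-0.4, -0.4, 0.3]
grip_width: -0.001
[0.43863814 0.31891448 0.25078345] [-0.37573146 -0.39595773  0.27736794] [-0.68786236  0.35873095 -0.06147541  1.99385008  0.03136694  0.79128386
 -2.48455381]
[[-0.146 -0.989 -0.001]
 [-0.989  0.146 -0.001]
 [ 0.002  0.    -1.   ]]
```

```bash
python3 -m pendant '[{"translation":[0,0,40],"rot":[0,0,0]},{"translation":[0,0,80],"rot":[0,0,0]},{"translation":[0,0,120],"rot":[0,0,0]},{"translation":[0,0,155],"rot":[0,0,0]},{"translation":[0,0,180],"rot":[0,0,0]},{"translation":[0,0,184],"rot":[0,0,0]},{"translation":[0,-15,184],"rot":[0,0,0]},{"translation":[0,-30,184],"rot":[0,0,0]},{"translation":[0,-40,184],"rot":[0,0,0]}]' -1
python3 -m pendant '[{"translation":[0,-8,0],"rot":[0,0,0]},{"translation":[0,-16,0],"rot":[0,0,0]},{"translation":[0,-24,0],"rot":[0,0,0]},{"translation":[0,-32,0],"rot":[0,0,0]},{"translation":[0,-40,0],"rot":[0,0,0]}]' -1
python3 -c "
from h import *
snap('top','top1');im,d=snap('side','side1')"
```

```text
time: 3.35
tool_pos: [0.481, 0.3134, 0.069]
eef_rot: [0.001, -0.653, 0.757, -0.001]
wrist_force: [0.8, -0.0, -0.3]
grip_width: -0.003
time: 3.77
tool_pos: [0.5179, 0.3088, 0.0676]
eef_rot: [-0.0, -0.654, 0.756, 0.0]
wrist_force: [-1.5, -0.6, 0.3]
grip_width: 0.0
```

View pics/side1.png

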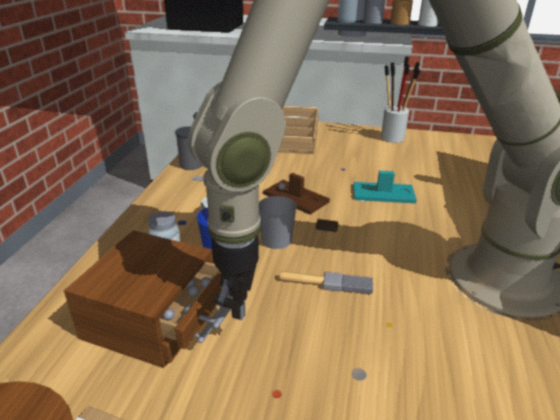

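The side view shows the shut fingers at (238,310) pressed on the bar. The drawer is partly closed and the wrist reads a light ~1.5 N push. I keep pushing in smaller steps.

```bash
python3 -m pendant '[{"translation":[0,-6,0],"rot":[0,0,0]},{"translation":[0,-12,0],"rot":[0,0,0]},{"translation":[0,-18,0],"rot":[0,0,0]},{"translation":[0,-24,0],"rot":[0,0,0]}]' -1
python3 -m pendant '[{"translation":[0,-3,0],"rot":[0,0,0]},{"translation":[0,-6,0],"rot":[0,0,0]}]' -1
python3 -m pendant '[{"translation":[0,-3,0],"rot":[0,0,0]},{"translation":[0,-6,0],"rot":[0,0,0]}]' -1
python3 -m pendant '[{"translation":[0,-2,0],"rot":[0,0,0]},{"translation":[0,-4,0],"rot":[0,0,0]}]' -1
```

```text
time: 4.2
tool_pos: [0.5414, 0.3054, 0.0671]
eef_rot: [-0.0, -0.654, 0.756, 0.0]
wrist_force: [-1.5, -0.0, 0.3]
grip_width: -0.004
time: 4.37
tool_pos: [0.5475, 0.3045, 0.0672]
eef_rot: [0.0, -0.654, 0.757, 0.0]
wrist_force: [-0.9, 0.5, -0.4]
grip_width: -0.0
time: 4.53
tool_pos: [0.553, 0.3037, 0.0672]
eef_rot: [-0.0, -0.654, 0.757, 0.0]
wrist_force: [-1.1, 0.6, -0.4]
grip_width: -0.002
time: 4.7
tool_pos: [0.5545, 0.3034, 0.0671]
eef_rot: [-0.002, -0.654, 0.756, 0.001]
wrist_force: [-13.7, 1.0, 9.0]
grip_width: 0.003
```

```bash
python3 -m pendant '[{"translation":[0,0,0],"rot":[0,0,0]},{"translation":[0,15,0],"rot":[0,0,0]},{"translation":[0,50,0],"rot":[0,0,0]},{"translation":[0,50,0],"rot":[0,0,0]},{"translation":[0,50,-40],"rot":[0,0,0]},{"translation":[0,50,-80],"rot":[0,0,0]},{"translation":[0,50,-120],"rot":[0,0,0]},{"translation":[0,50,-140],"rot":[0,0,0]},{"translation":[0,50,-140],"rot":[0,0,0]}]' -1
python3 -m pendant '[{"translation":[544,-87,0],"rot":[0,0,0.356]},{"translation":[544,-87,0],"rot":[0,0,0.356]},{"translation":[544,-87,0],"rot":[0,0,0.356]},{"translation":[544,-87,0],"rot":[0,0,0.356]},{"translation":[544,-87,0],"rot":[0,0,0.356]},{"translation":[544,-87,0],"rot":[0,0,0.356]},{"translation":[544,-87,0],"rot":[0,0,0.356]},{"translation":[544,-87,0],"rot":[0,0,0.356]},{"translation":[544,-87,0],"rot":[0,0,0.356]},{"translation":[544,-87,0],"rot":[0,0,0.356]},{"translation":[544,-87,0],"rot":[0,0,0.356]},{"translation":[544,-87,0],"rot":[0,0,0.356]},{"translation":[544,-87,0],"rot":[0,0,0.356]},{"translation":[544,-87,0],"rot":[0,0,0.356]},{"translation":[544,-87,0],"rot":[0,0,0.356]},{"translation":[544,-87,0],"rot":[0,0,0.356]}]' 1
python3 - <<'E'
from h import *
im,d=snap('top','top2'); P=world('top',d); Z=P[...,2]
M=rot(); s=get_state(); print(M.as_matrix().round(3),s['tool_pos'],s['joint_pos'])
m=np.zeros(d.shape,bool); m[185:220,78:180]=1; ex=np.array([.989,-.148])
k=m&(Z>.08)&(Z<.115); q=P[k][:,:2]; S=q@ex; print('front of unit: s hist',np.histogram(S,20))
print('grip shift',M.inv().apply(np.array([.512,-.240,.036])-s['tool_pos'])*1000, 'jaw yaw',np.degrees(np.arctan2(*M.as_matrix()[1::-1,0])))
E
```

```text
time: 5.45
tool_pos: [0.5097, 0.3118, 0.2126]
eef_rot: [0.004, -0.654, 0.757, -0.0]
wrist_force: [0.6, 0.5, 0.3]
grip_width: 0.002
time: 6.78
tool_pos: [0.5145, -0.2406, 0.2067]
eef_rot: [-0.0, -0.509, 0.861, 0.0]
wrist_force: [-0.2, 0.9, -0.7]
grip_width: 1.001
[[-0.48  -0.877 -0.001]
 [-0.877  0.48   0.001]
 [-0.     0.001 -1.   ]] [ 0.51469584 -0.23934658  0.20673389] [ 0.30329859  0.44177137  0.04529877  1.99090623 -0.03060292  0.71060614
 -1.70383355]
front of unit: s hist (array([ 7, 10,  7,  7,  6,  8,  7,  4,  5,  5,  7,  2,  5,  3,  6,  1,  3,
        1,  4,  1]), array([0.51142763, 0.51196027, 0.51249291, 0.51302556, 0.5135582 ,
       0.51409084, 0.51462348, 0.51515612, 0.51568876, 0.5162214 ,
       0.51675404, 0.51728668, 0.51781932, 0.51835196, 0.51888461,
       0.51941725, 0.51994989, 0.52048253, 0.52101517, 0.52154781,
       0.52208045]))
grip shift [  1.93965672   1.85645218 170.73530777] jaw yaw -118.67717041212312
```

View pics/top2.png

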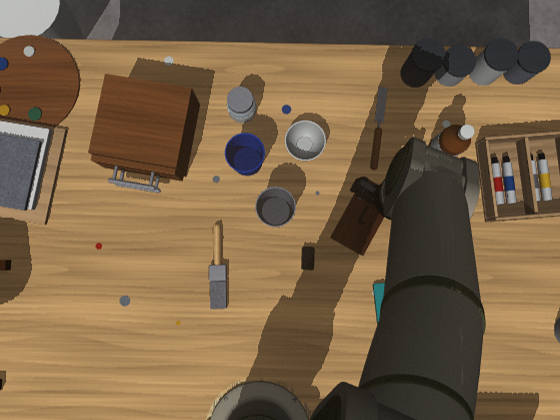

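The drawer front is now flush with the unit (bar at (135,180), depth consistent with fully shut). The hand is centred over the tray fin. Descend and grip.

```bash
python3 -m pendant '[{"translation":[2,2,35],"rot":[0,0,0]},{"translation":[2,2,70],"rot":[0,0,0]},{"translation":[2,2,100],"rot":[0,0,0]},{"translation":[2,2,125],"rot":[0,0,0]},{"translation":[2,2,145],"rot":[0,0,0]},{"translation":[2,2,160],"rot":[0,0,0]},{"translation":[2,2,170],"rot":[0,0,0]},{"translation":[2,2,170],"rot":[0,0,0]},{"translation":[2,2,170],"rot":[0,0,0]}]' 1
python3 -m pendant '[{"translation":[0,0,0],"rot":[0,0,0]},{"translation":[0,0,0],"rot":[0,0,0]},{"translation":[0,0,0],"rot":[0,0,0]},{"translation":[0,0,0],"rot":[0,0,0]},{"translation":[0,0,0],"rot":[0,0,0]},{"translation":[0,0,0],"rot":[0,0,0]},{"translation":[0,0,0],"rot":[0,0,0]},{"translation":[0,0,0],"rot":[0,0,0]},{"translation":[0,0,0],"rot":[0,0,0]},{"translation":[0,0,0],"rot":[0,0,0]},{"translation":[0,0,0],"rot":[0,0,0]},{"translation":[0,0,0],"rot":[0,0,0]}]' -1
python3 -c "
from h import *
s=get_state();print(s['tool_pos'],rot().as_matrix().round(4));im,d=snap('side','side2')
cv2.imwrite('pics/s2c.png',cv2.resize(im[120:260,180:420,::-1],None,fx=3,fy=3))"
```

```text
time: 7.58
tool_pos: [0.5123, -0.2401, 0.0373]
eef_rot: [-0.0, -0.51, 0.86, 0.0]
wrist_force: [-1.3, 0.6, 0.3]
grip_width: 0.997
time: 8.58
tool_pos: [0.5123, -0.2413, 0.0376]
eef_rot: [0.0, -0.51, 0.86, -0.0]
wrist_force: [0.4, 0.8, 5.4]
grip_width: 0.18
[ 0.5123181  -0.2412996   0.03759817] [[-4.805e-01 -8.770e-01  5.000e-04]
 [-8.770e-01  4.805e-01 -1.000e-04]
 [-1.000e-04 -5.000e-04 -1.000e+00]]
```

View pics/s2c.png

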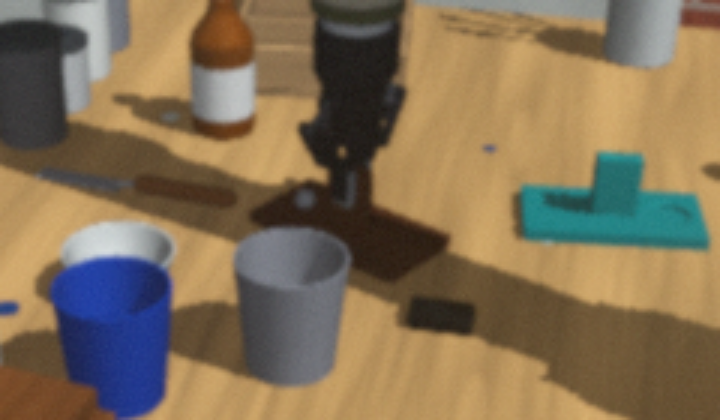

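The grip is on the fin (opening 0.18, about 15 mm), and the ball is still in its pocket at crop (305,197). Lift gently, then check.

```bash
python3 -m pendant '[{"translation":[0,0,-1],"rot":[0,0,0]},{"translation":[0,0,-3],"rot":[0,0,0]},{"translation":[0,0,-7],"rot":[0,0,0]},{"translation":[0,0,-13],"rot":[0,0,0]},{"translation":[0,0,-21],"rot":[0,0,0]},{"translation":[0,0,-30],"rot":[0,0,0]},{"translation":[0,0,-40],"rot":[0,0,0]},{"translation":[0,0,-50],"rot":[0,0,0]},{"translation":[0,0,-60],"rot":[0,0,0]},{"translation":[0,0,-70],"rot":[0,0,0]},{"translation":[0,0,-80],"rot":[0,0,0]},{"translation":[0,0,-90],"rot":[0,0,0]},{"translation":[0,0,-100],"rot":[0,0,0]},{"translation":[0,0,-110],"rot":[0,0,0]},{"translation":[0,0,-118],"rot":[0,0,0]},{"translation":[0,0,-124],"rot":[0,0,0]},{"translation":[0,0,-128],"rot":[0,0,0]},{"translation":[0,0,-131],"rot":[0,0,0]},{"translation":[0,0,-132],"rot":[0,0,0]},{"translation":[0,0,-132],"rot":[0,0,0]}]'
python3 -c "
from h import *
s=get_state();print(s['tool_pos'],rot().as_matrix().round(4),s['grip_width']);im,d=snap('side','side3')
cv2.imwrite('pics/s3c.png',cv2.resize(im[80:240,200:400,::-1],None,fx=3.5,fy=3.5))
P=world('side',d)
import numpy as np
m=np.zeros(d.shape,bool);m[110:200,225:345]=1
k=m&(P[...,2]>.12)&(P[...,2]<.165)&(np.hypot(P[...,0]-.512,P[...,1]+.241)<.1)
q=P[k]; print(k.sum()); 
A=np.c_[q[:,:2]-[.512,-.241],np.ones(len(q))]; 
for i in range(5):
  c=np.linalg.lstsq(A,q[:,2],rcond=None)[0]; e=q[:,2]-A@c; g=abs(e)<.006; q,A=q[g],A[g]
print('board plane slopes,z',c,len(q)); r=cv2.minAreaRect(q[:,:2].astype(np.float32)*1000);print(r)
"
```

```text
time: 10.3
tool_pos: [0.5121, -0.2413, 0.1692]
eef_rot: [-0.0, -0.51, 0.86, 0.0]
wrist_force: [0.5, -0.2, -2.9]
grip_width: 0.18
[ 0.51206004 -0.24128871  0.16922596] [[-4.805e-01 -8.770e-01 -2.000e-04]
 [-8.770e-01  4.805e-01  0.000e+00]
 [ 1.000e-04  2.000e-04 -1.000e+00]] 0.18029650500525904
1144
board plane slopes,z [-4.65373192e-05 -1.53132398e-02  1.44137697e-01] 899
((511.09124755859375, -241.46786499023438), (94.49520874023438, 175.54525756835938), 62.31804275512695)
```

View pics/s3c.png

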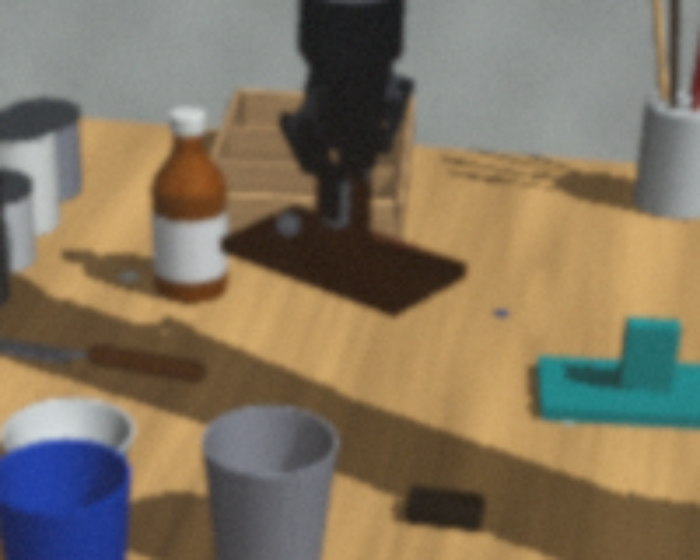

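Board level (slopes under 1°), top at 0.144, so the underside is at about 0.132. The ball is in its pocket at crop (288,222). Carry it over in ramped steps.

```bash
python3 -m pendant '[{"translation":[-1.6,1.2,0],"rot":[0,0,0]},{"translation":[-4.8,3.6,0],"rot":[0,0,0]},{"translation":[-9.5,7.3,0],"rot":[0,0,0]},{"translation":[-15.9,12.2,0],"rot":[0,0,0]},{"translation":[-23,17.6,0],"rot":[0,0,0]},{"translation":[-31,23.7,0],"rot":[0,0,0]},{"translation":[-39.7,30.4,0],"rot":[0,0,0]},{"translation":[-48.4,37.1,0],"rot":[0,0,0]},{"translation":[-57.2,43.8,0],"rot":[0,0,0]},{"translation":[-65.9,50.5,0],"rot":[0,0,0]},{"translation":[-74.6,57.2,0],"rot":[0,0,0]},{"translation":[-83.4,63.8,0],"rot":[0,0,0]},{"translation":[-92.1,70.5,0],"rot":[0,0,0]},{"translation":[-100.8,77.2,0],"rot":[0,0,0]},{"translation":[-109.6,83.9,0],"rot":[0,0,0]},{"translation":[-118.3,90.6,0],"rot":[0,0,0]},{"translation":[-127,97.3,0],"rot":[0,0,0]},{"translation":[-135.8,104,0],"rot":[0,0,0]},{"translation":[-144.5,110.7,0],"rot":[0,0,0]},{"translation":[-152.4,116.7,0],"rot":[0,0,0]}]'
python3 -m pendant '[{"translation":[-7.9,6.1,0],"rot":[0,0,0]},{"translation":[-15.1,11.6,0],"rot":[0,0,0]},{"translation":[-21.4,16.4,0],"rot":[0,0,0]},{"translation":[-27,20.7,0],"rot":[0,0,0]},{"translation":[-31.8,24.3,0],"rot":[0,0,0]},{"translation":[-35.7,27.4,0],"rot":[0,0,0]},{"translation":[-38.1,29.2,0],"rot":[0,0,0]},{"translation":[-39.7,30.4,0],"rot":[0,0,0]},{"translation":[-39.7,30.4,0],"rot":[0,0,0]},{"translation":[-39.7,30.4,0],"rot":[0,0,0]},{"translation":[-39.7,30.4,0],"rot":[0,0,0]},{"translation":[-39.7,30.4,0],"rot":[0,0,0]},{"translation":[-39.7,30.4,0],"rot":[0,0,0]},{"translation":[-39.7,30.4,0],"rot":[0,0,0]}]'
python3 - <<'E'
from h import *
s=get_state();M=rot().as_matrix();print(s['tool_pos'],M.round(4),s['grip_width'])
im,d=snap('side','side4'); im2,d2=snap('top','top4')
cv2.imwrite('pics/c4.png',np.hstack([cv2.resize(im[110:270,170:340,::-1],(425,400)),cv2.resize(im2[120:300,190:340,::-1],(333,400))]))
c=s['tool_pos']; 
for n,dd in(('side',d),('top',d2)):
    P=world(n,dd); Z=P[...,2]
    k=(abs(Z-.144)<.012)&(np.hypot(P[...,0]-c[0],P[...,1]-c[1])<.1); q=P[k]
    A=np.c_[q[:,:2]-c[:2],np.ones(len(q))]
    for i in range(5):
        a=np.linalg.lstsq(A,q[:,2],rcond=None)[0]; g=abs(q[:,2]-A@a)<.006; q,A=q[g],A[g]
    print(n,'plane',a,len(q),cv2.minAreaRect(q[:,:2].astype(np.float32)*1000))
print('pocket',c[:2]-.052*M[:2,1])
E
```

```text
time: 12.02
tool_pos: [0.4828, -0.0504, 0.1693]
eef_rot: [0.0, -0.51, 0.86, 0.0]
wrist_force: [-0.2, -0.4, -3.6]
grip_width: 0.182
time: 13.18
tool_pos: [0.4754, -0.0023, 0.1693]
eef_rot: [-0.0, -0.51, 0.86, -0.0]
wrist_force: [-0.0, -0.6, -3.0]
grip_width: 0.178
[ 0.47542131 -0.0023276   0.16926229] [[-4.807e-01 -8.769e-01 -0.000e+00]
 [-8.769e-01  4.807e-01 -1.000e-04]
 [ 1.000e-04 -0.000e+00 -1.000e+00]] 0.17784827536034156
side plane [-0.00182109 -0.01077802  0.14390052] 1501 ((474.28692626953125, -3.1201705932617188), (94.26322174072266, 172.9989776611328), 61.12403106689453)
top plane [-0.00255448  0.04291828  0.14514404] 58 ((537.4068603515625, -53.22049331665039), (65.79193115234375, 24.479656219482422), 46.38365173339844)
pocket [ 0.52101927 -0.02732412]
```

View pics/c4.png

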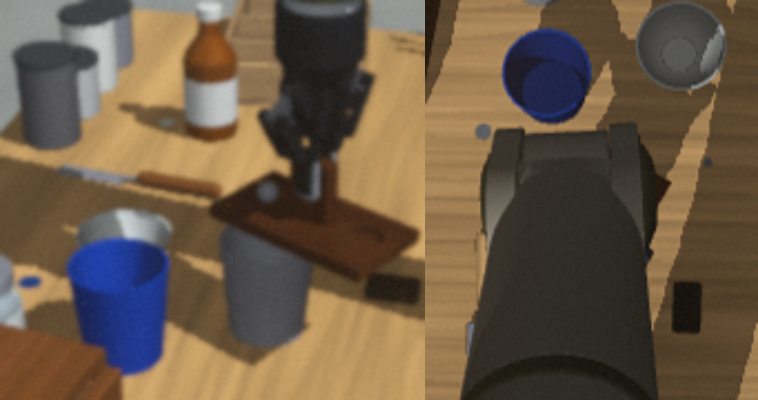

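The side view shows the ball in its pocket at crop (267,190), with the tray clear above the tin. I measure the ball itself against the tin mouth.

Run:
```python
from h import *
im=cv2.imread('pics/side4.png').astype(int)
# ball: grey (low saturation) blob on brown board around (277,186)
w=im[176:197,266:288]; m=((w.max(2)-w.min(2)<22)&(w.max(2)>60)).astype(np.uint8)
n,l,st,c=cv2.connectedComponentsWithStats(m); print(st,c+[266,176])
for i in range(1,n):
    if st[i,4]>15: print(ray('side',*(c[i]+[266,176]),.150))
print('eye',ray('side',276.8,186,.150))
b=cv2.imread('pics/side0.png').astype(int); df=np.abs(im-b).max(2)
print('tin lower change',np.median(df[220:240,265:290]),'blue',np.median(df[215:250,205:235]))
s=get_state();print(np.abs(s['joint_velocities']).max())
```

```text
[[  0   0  22  21 412]
 [  7   6   8   9  50]] [[276.49514563 185.98786408]
 [276.54       186.1       ]]
[ 0.5220982  -0.03031946  0.15      ]
eye [ 0.52161731 -0.03091567  0.15      ]
tin lower change 21.0 blue 7.0
0.0018110248846656774
```

Run:
```python
from h import *
a,b=np.load('pics/side0.npy'),np.load('pics/side4.npy'); df=(b-a)[215:244,262:292]; print('tin depth change mm',np.median(df)*1000,np.percentile(abs(df),95)*1000)
s=get_state();print(s['time'],s['wrist_force'],s['grip_width']); print(hand_in())
```

```text
tin depth change mm -0.23686886 5.790901
13.2833 [-0.23503718 -1.06890404 -3.2858922 ] 0.17573753867192154
the job is handed in; nothing more can be done
None
```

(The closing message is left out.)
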